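# Clamp a chocolate bar in the marking press and give it one stroke

### The job

Mark the green chocolate bar that lies in the marking press: first screw the black clamp knob down (clockwise from above) onto the bar and stop as soon as its clutch slips, so that the chocolate is not cracked. Then take the wooden handle and turn the flywheel through exactly one revolution, its top going away from you as the white arrow shows, so that the die goes down onto the bar once and comes back up, and leave the wheel at rest with its white mark under the brass pointer. Keep the bar in place and clamped, and leave everything else on the counter alone.

Things in the scene. Friction and masses are not known exactly. Their poses are not given: they have to be found in the camera images.
- press: The fixed dark green marking press, base plate 170 x 215 mm. Origin on the counter; z up, x away from the operator, y to the operator's left. Its frame, mm: the green bar lies along y on the steel bed (top z = 22), centre (-30, 0); clamp axis at (-30, 57); flywheel in y -84 to -102, radius 71 round its axis at x = -30, z = 125. Friction holds its moving parts where they are left.
- head_top (a point): Centre of the top of the press's head, 165 mm above the counter; axes as the press. The head is 52 mm wide in y, reaches 62 mm to both sides in x and 68 mm down; a column carries it at the back. A brass pointer on it, 47 mm toward the operator and 35 mm to the operator's right of this point, rises 43 mm higher and ends over the wheel's rim.
- clamp_nut (a point): Fixed point on the clamp's vertical axis at the top of the nut that the screw passes through, 95 mm above the counter; axes as the press. The nut is 28 mm across; the bracket arm that carries it is 26 mm wide in y, its top 7 mm lower, and runs from 16 mm before this point to 95 mm behind it. The knob is above the nut.
- knob_grip (a point): Point on the black clamp knob's vertical axis at the height to grip: 14 mm above its underside, 10 mm below its top. The knob is round, knurled, 36 mm across, 24 mm high, with a white line; grip it at any yaw. Clockwise from above drives the foot down 30 mm a turn (4.77 mm a rad) and the knob sinks with it. 1.7 to 2.7 rad in all, so it needs two or more grasps. It runs at about 0.11 N m.
- clamp_foot: The round rubber-faced foot of the clamp, 22 mm across, on the lower end of the screw; it only slides down and up, it does not turn. Origin: centre of its lower face, z up. It starts 8 to 12 mm above the bar, and presses on the bar with about 20 to 23 N when the clutch slips. It stays down when the knob is let go.
- clamp_screw (a joint): Angle of the clamp's screw in rad: 0 when the foot is 12 mm above the bar, growing as the knob is turned clockwise from above; about 2.5 when the foot sits on the bar, where it stops.
- clamp_clutch (a joint): Slip of the drag clutch between knob and screw, rad: about 0 while the knob drives the screw. When the foot is tight on the bar the screw stops, the torque on the knob rises to 0.21 N m and the clutch slips: this then grows as the knob is turned on clockwise. Stop at the first slip, by 0.6 rad; above 0.8 the bar counts as overtightened.
- flywheel (a joint): Angle of the flywheel, rad: 0 when its white mark stands under the brass pointer, growing as the top of the wheel goes away from the operator (+x of the press); 6.28 one revolution on. It starts within 0.12 of 0. About 0.05 N m of friction holds it; nothing stops it at the end of the revolution, and it coasts a little when let go in motion.
- wheel_axis (a point): Fixed point of the press on the flywheel's horizontal axis, level along it with handle_grip, 125 mm above the counter; its y axis runs along the wheel's axis, its x axis points away from the operator.
- handle_grip (a point): Where to grip the wooden crank handle: 50 mm from the wheel's axis (crank radius), 65 mm outward (operator's right) of the wheel's face. The handle is a round sleeve, 18 mm thick, 74 mm long, parallel to the wheel's axis, reaching 24 mm beyond this point. It spins freely on its pin, so a gripper that holds it from above can keep its orientation all the way round. Straight up at wheel angle 0.
- ram (a joint): How far the press's ram is down, m: 0 up, 0.022 at the bottom of the stroke, half a revolution of the wheel on. Driven by a crank on the wheel's shaft.
- die: The round red rubber die, 23 mm across, sprung, under the ram above the right end of the bar. Origin: centre of its lower face; 19 mm above the bar when the ram is up. It touches the bar 3 mm before the end of the stroke and presses it with about 8 N.
- bar: The green wrapped chocolate bar, 68 x 150 x 10 mm, lying loose on the press's bed against a back fence and between two end stops; its long side along y. Origin: centre of its underside, 22 mm above the counter.
- bar_red: A red wrapped chocolate bar, 68 x 150 x 10 mm, that lies left or right of the press. Origin: centre of its underside. Not to be disturbed (it may not shift by 20 mm).
- bar_blue: A blue wrapped chocolate bar, 68 x 150 x 10 mm, that lies left or right of the press. Origin: centre of its underside. Not to be disturbed (it may not shift by 20 mm).
- bar_kraft: A brown wrapped chocolate bar, 60 x 130 x 10 mm, that lies right of the press. Origin: centre of its underside. Not to be disturbed (it may not shift by 20 mm).
- tin_red: A round red sweet tin with a gold lid, 69 mm across, 42 mm high, that stands to the left of or in front of the press. Origin: centre of its underside. Not to be disturbed (it may not shift by 20 mm).
- tin_navy: A round navy sweet tin with a gold lid, 63 mm across, 36 mm high, that stands to the left of or in front of the press. Origin: centre of its underside. Not to be disturbed (it may not shift by 20 mm).
- box_white: A white praline box with a red ribbon, 52 x 65 x 72 mm, that stands right of the press. Origin: centre of its underside. Not to be disturbed (it may not shift by 20 mm).

How it is judged:
By the outcome, as a careful person would: the job done as asked, in the order asked, and still so for the second after the job is handed in, with the robot touching nothing.
It also fails if it takes over 72 s, if anything falls off the work surface, if the arm or the gripper's body presses on something with over 40 N, if the wrist force passes 120 N, or if a joint passes its speed limit or range.

### The arm

A 6-joint arm with a two-finger parallel gripper is mounted at the origin on a cart in front of the work surface, level with it; the furniture and walls round the work are solid. World frame = base frame: x ahead of the robot, y to its left, z up, the work surface at z = 0. Lengths are in m, angles in rad, forces in N, time in s.
With the tool pointing down it reaches from about 0.25 to 0.725 m from the base axis. Payload 9.7 kg.
Tool frame: the origin (TCP) lies between the finger pads; the fingertips stand arm.tip_reach ahead of it and the grasp point (between the pads) lies 3 mm ahead of it (arm.tip_reach is the distance from the TCP to the fingertips, in m); z points along the fingers, y is the line along which they close (so a half turn about z gives the same grasp; the last joint's range is limited). The gripper opens to 85 mm and grips with 20 to 120 N. Pads are 22 mm wide; open, the fingers measure 114 mm over their backs; the gripper's body (76 mm by 85 mm) begins 54 mm behind the grasp point. The pads swing forward as they close: fully open they stand 13 mm farther back than shut.
Start: joints at [-1.132, 0.087, 0.176, 1.66, 0, 1.571], TCP at [0.234, -0.498, 0.253] pointing down, gripper open.
Joint ranges: [-3.13, 3.13], [-0.85, 1.81], [-1.15, 1.24], [-2.2, 2.28], [-1.44, 1.52], [-3.14, 3.14]. Speed limits (rad/s): [2.22, 2.22, 2.57, 3.14, 3.14, 3.14].

### API

Orientations are given as [roll, pitch, yaw] about the fixed x, y, z axes, in that order (R = Rz(yaw) Ry(pitch) Rx(roll)).
In Python, from station import arm gives the robot as it stands. The module is installed in compiled form; this text tells all that it offers.
- The arm moves only by the tool send_rows, never from a script. Its argument "rows" is one flat list of numbers, 7 for each row, row after row: the turn, a rotation vector about the world's x, y, z in degrees, then the shift along the world's x, y, z in m, then the finger opening in m, from 0 to 0.0854. In form: [ax, ay, az, x, y, z, grip, ax, ay, az, x, y, z, grip, ...]. A call has 1 to 20 rows; each row is the pose to reach, as a shift and turn from the pose commanded when the call began; what a row does not reach only later rows make up. A row lasts 1/8 s, in which the tool goes at most 62.5 mm and 10.7 degrees, less where a joint would pass 70% of its speed; a pose out of reach is approached as far as the arm can. A call with a gripper value outside its range is refused whole. The fingers move at their own pace and stop on an object; "force" is the grip in N (left out, the last holds). Time passes only in rows, so rows that repeat a pose let the fingers close. It gives the time, the measured TCP pose, the force, the opening and the grip force at its end, in the units of the state.
- arm.get_obs(): the state, without advancing time (a new reading comes with each control period).
- arm.capture(name): name is "scene" or "top"; returns a dict with "color" (420x560x3 uint8, red, green, blue), "camera_matrix" (3x3 intrinsics, pixels), "R" (3x3) and "t" (3): a world point X has camera coordinates R X + t. Camera axes: x right, y down, z forward; pixel columns grow to the right and rows downward; lengths in m; the calibration is good to about 2 mm. A picture is of the moment at which its call begins. There is no depth.
- arm.job_done(): hands the job in; it is judged then, once.
The state is a dict: "clock": time; "q": joint angles; "qvel": joint speeds; "joint_torque": joint torques, N m; "ee_pos": TCP position; "orientation": TCP orientation; "contact_force": force on the tool from outside, world axes, zero at the start; "ft_torque": the same for the moment, N m; "opening": finger opening in m; "gripper_force": force on a finger pad.
Only numpy, scipy, OpenCV 4.12 (cv2) and the standard library are available. Lean on these libraries where they do the work, as an engineer would, in place of code of your own. Each camera call takes 0.05 s, during which the arm holds its last target. There are 200 camera calls.

## Working session

There is one attempt and no reset: what is moved stays moved. The work goes in short steps, Python scripts to look and compute and a tool call to move; the robot and the scene stay as the last step left them, time stands still between calls to the robot, and variables do not carry over. Pictures are saved under pics/ and viewed, at most 10 in all, crops included, and the job is handed in when it is done.

Besides the shell and the picture viewer there is one more tool, called after "Emit:" in YAML: its name, and indented under it one key for each argument. send_rows: Moves the arm, as the interface text tells. Its arguments: {"type":"object","properties":{"rows":{"type":"array"},"force":{"type":"number"}},"required":["rows"]}

```bash
mkdir -p pics
python3 - <<'E'
from station import arm
import cv2
for n in("scene","top"):
    c=arm.capture(n);cv2.imwrite(f"pics/{n}0.png",c["color"][:,:,::-1]);print(n,c["camera_matrix"].tolist(),c["R"].round(4).tolist(),c["t"].round(4).tolist())
print(arm.get_obs(),arm.tip_reach)
E
```

```text
scene [[440.2410885662257, 0.0, 283.1045052478696], [0.0, 440.2410885662257, 214.33804831072922], [0.0, 0.0, 1.0]] [[-0.5366, -0.8436, 0.0203], [-0.5568, 0.3359, -0.7597], [0.6341, -0.419, -0.6499]] [0.2217, 0.3742, 1.1029]
top [[400.8086415804027, 0.0, 279.82271564787936], [0.0, 400.8086415804027, 219.44471170040998], [0.0, 0.0, 1.0]] [[-0.0074, -0.9999, 0.0085], [-0.9926, 0.0063, -0.121], [0.1209, -0.0094, -0.9926]] [-0.0463, 0.5195, 1.0678]
{'clock': 0.1, 'q': array([-1.13202430e+00,  8.74632193e-02,  1.75225541e-01,  1.65979762e+00,
        8.94288835e-06,  1.57082302e+00]), 'qvel': array([-0.00034735, -0.00320487,  0.00189059,  0.00028562,  0.00016238,
       -0.00100982]), 'joint_torque': array([ 3.29201293e-04, -5.21561766e+01,  4.65654087e+01,  1.59414072e-02,
       -2.49695040e-05, -2.26863665e-05]), 'ee_pos': array([ 0.23358581, -0.49774673,  0.25262822]), 'orientation': array([-3.14035368e+00, -8.90980761e-06,  4.38745326e-01]), 'contact_force': array([-0.12583039,  0.01470999, -0.57221943]), 'ft_torque': array([ 0.0261652 , -0.0744405 , -0.03991144]), 'gripper_force': 0.0, 'opening': 0.08552985371498552} 0.022
```

View pics/scene0.png

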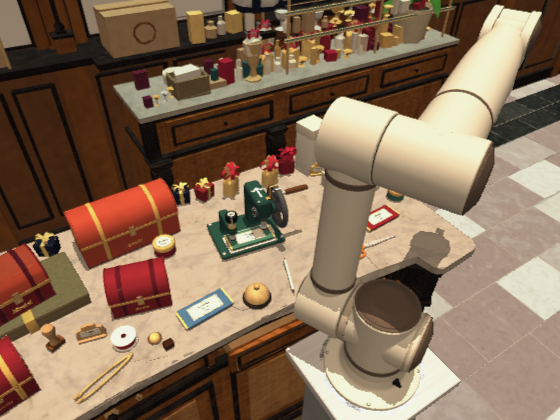

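View pics/top0.png

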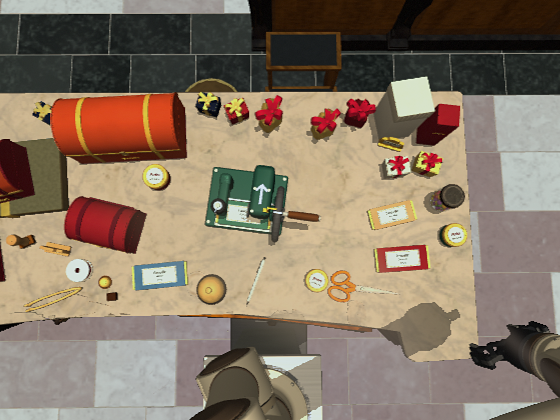

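The top view shows the press at about (245,200), with its knob at (218,206) and its handle at (302,215). In the scene view the press is at about (248,220). Next I'll enlarge both.

Run:
```python
import cv2,numpy as np
a=cv2.imread("pics/top0.png")[155:255,195:330];b=cv2.imread("pics/scene0.png")[170:265,195:320]
a=cv2.resize(a,(800,593),interpolation=cv2.INTER_CUBIC);b=cv2.resize(b,(780,593),interpolation=cv2.INTER_CUBIC)
cv2.imwrite("pics/a.png",a);cv2.imwrite("pics/b.png",b)
```

```text
(no output)
```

View pics/a.png

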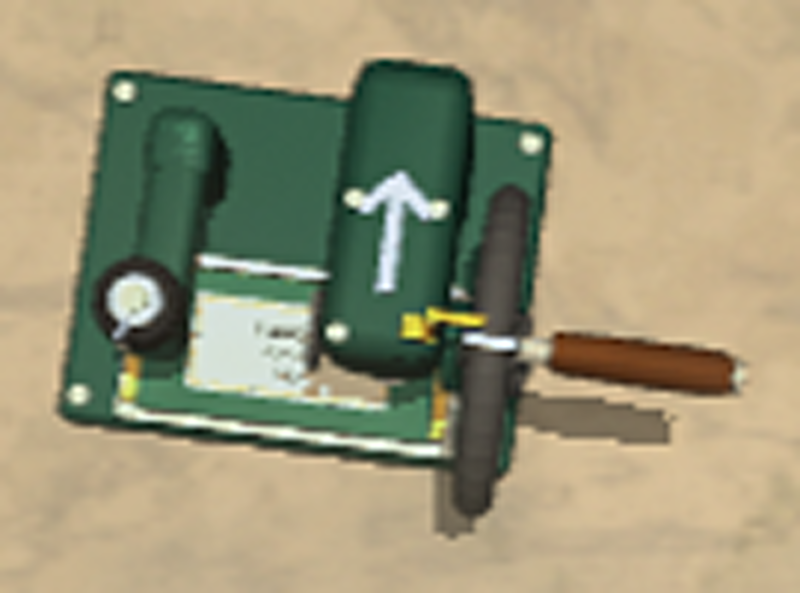

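View pics/b.png

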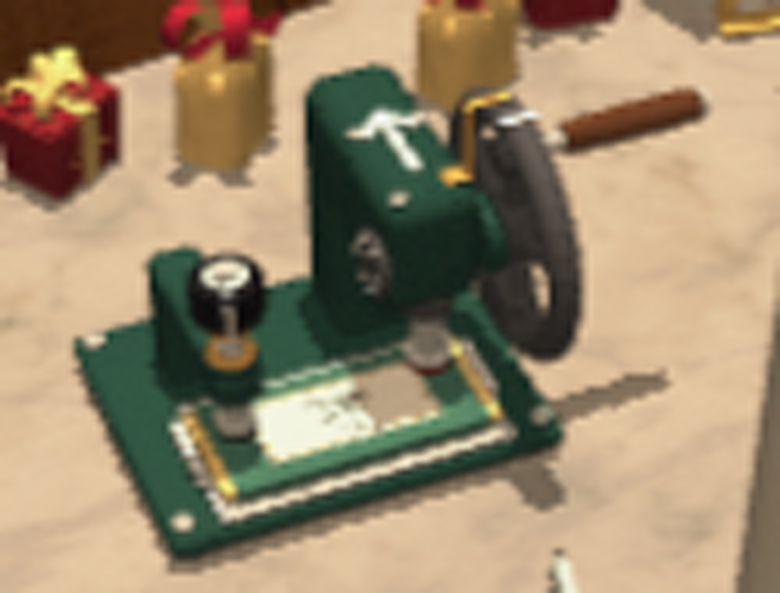

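In the crops, the knob top is at (134,298) in the top view and (228,275) in the scene view. The handle runs from (553,350) to (740,375) and from (565,138) to (705,103) respectively. The plate corners are clear, so I'll triangulate.

```bash
cat > h.py <<'E'
import numpy as np,cv2
from scipy.optimize import least_squares
C={"scene":([[440.241,0,283.1045],[0,440.241,214.338],[0,0,1]],[[-0.5366,-0.8436,0.0203],[-0.5568,0.3359,-0.7597],[0.6341,-0.419,-0.6499]],[0.2217,0.3742,1.1029]),
"top":([[400.8086,0,279.8227],[0,400.8086,219.4447],[0,0,1]],[[-0.0074,-0.9999,0.0085],[-0.9926,0.0063,-0.121],[0.1209,-0.0094,-0.9926]],[-0.0463,0.5195,1.0678])}
C={k:[np.array(x) for x in v] for k,v in C.items()}
def proj(n,X):
    K,R,t=C[n];p=K@(R@np.asarray(X)+t);return p[:2]/p[2]
def ray(n,uv,z):
    K,R,t=C[n];c=-R.T@t;d=R.T@np.linalg.solve(K,[*uv,1]);return c+d*(z-c[2])/d[2]
def tri(a,b):
    s=least_squares(lambda X:np.r_[proj("top",X)-a,proj("scene",X)-b],[.45,.1,.1]);return s.x,s.fun
A=lambda u,v:np.array([u,v])/5.926+[194.58,154.58]
B=lambda u,v:np.array([u,v])/6.24+[194.58,169.58]
E
python3 - <<'E'
from h import *
np.set_printoptions(precision=4,suppress=True)
for n,a,b in[("knobtop",(134,298),(228,272)),("h_end",(742,376),(706,103)),("h_start",(553,350),(563,138)),("screwFL",(124,91),(93,340)),("screwNL",(78,394),(182,521)),("headscrewL",(336,331),(399,199)),("mark",(490,342),(515,120))]:
    print(n,*tri(A(*a),B(*b)))
# pose fit: known points
P=[("top",(-.03,.057),.1,0)]
obs=[("top",A(124,91),0),("top",A(532,143),1),("top",A(78,394),2),("scene",B(93,340),0),("scene",B(182,521),2),("scene",B(543,412),3)]
co=[("top",A(107,70),0),("top",A(553,124),1),("top",A(58,420),2),("scene",B(77,340),0),("scene",B(178,560),2),("scene",B(563,436),3)]
sg=np.array([[1,1],[1,-1],[-1,1],[-1,-1]])
def f(p):
    x,y,a,zs,ins,zk,fw=p;c,s=np.cos(a),np.sin(a)
    W=lambda X,Y,Z:(x+c*X-s*Y,y+s*X+c*Y,Z)
    r=[proj(n,W(*(sg[i]*[.085-ins,.1075-ins]),zs))-o for n,o,i in obs]
    for n,o in(("top",A(134,298)),("scene",B(228,272))): r.append(proj(n,W(-.03,.057,zk))-o)
    hx,hz=-.03+.05*np.sin(fw),.125+.05*np.cos(fw)
    # handle end (axis, 89mm beyond wheel face y=-.102)
    for n,o in(("top",A(740,375)),("scene",B(704,103))): r.append(proj(n,W(hx,-.193,hz))-o)
    for n,o in(("top",A(553,350)),("scene",B(563,138))): r.append(proj(n,W(hx,-.117,hz))-o)
    return np.concatenate(r)
s=least_squares(f,[.45,.1,0,.012,.012,.13,0])
print(s.x,s.fun.reshape(-1,2))
x,y,a=s.x[:3];c,q=np.cos(a),np.sin(a)
for n,X,Y in[("clamp",-.03,.057),("axis",-.03,-.167),("grip@0",-.03,-.167)]:print(n,x+c*X-q*Y,y+q*X+c*Y)
E
```

```text
knobtop [0.5422 0.105  0.1463] [ 0.0954  0.0684 -0.1392 -0.0288]
h_end [ 0.5044 -0.1441  0.1749] [ 0.0792  0.0576 -0.1277 -0.0068]
h_start [ 0.5157 -0.0677  0.1756] [-0.0964 -0.0698  0.1516  0.0153]
screwFL [0.6616 0.1298 0.0225] [-0.1425 -0.1019  0.2019  0.0494]
screwNL [0.5175 0.1496 0.0225] [-0.1911 -0.1371  0.2577  0.0526]
headscrewL [0.525  0.02   0.1673] [-0.0266 -0.0192  0.0404  0.0062]
mark [ 0.5166 -0.0417  0.196 ] [-0.3408 -0.2464  0.5365  0.0628]
[ 0.5722  0.0434 -0.1364  0.0278  0.011   0.1379 -0.2153] [[-0.1268  0.4872]
 [-0.3689  0.5663]
 [-0.3483  1.6306]
 [ 0.6956 -0.7105]
 [ 1.1186 -0.1298]
 [ 0.6511  0.1068]
 [ 1.0498 -2.5782]
 [-0.8949  0.4961]
 [-0.3993 -0.2198]
 [-0.5278  0.2323]
 [-0.388  -0.0911]
 [-0.0925  0.4972]]
clamp 0.5501907020703872 0.1039074058120191
axis 0.5197394909967409 -0.11801312893893234
grip@0 0.5197394909967409 -0.11801312893893234
```

Run:
```python
from h import *
np.set_printoptions(precision=4,suppress=True)
obs=[("top",A(124,91),0),("top",A(532,143),1),("top",A(78,394),2),("scene",B(93,340),0),("scene",B(182,521),2),("scene",B(543,412),3)]
sg=np.array([[1,1],[1,-1],[-1,1],[-1,-1]])
def f(p):
    x,y,a,zs,ins,zk,fw,ox=p;c,s=np.cos(a),np.sin(a)
    W=lambda X,Y,Z:(x+c*X-s*Y,y+s*X+c*Y,Z)
    r=[proj(n,W(*(sg[i]*[.085-ins,.1075-ins]+[ox,0]),zs))-o for n,o,i in obs]
    for n,o in(("top",A(136,299)),("scene",B(228,272))): r.append(proj(n,W(-.03,.057,zk))-o)
    hx,hz=-.03+.05*np.sin(fw),.125+.05*np.cos(fw)
    for n,o in(("top",A(738,375)),("scene",B(702,103))): r.append(proj(n,W(hx,-.191,hz))-o)
    for n,o in(("top",A(553,350)),("scene",B(563,138))): r.append(proj(n,W(hx,-.117,hz))-o)
    for n,o in(("top",A(490,342)),("scene",B(515,120))): r.append(proj(n,W(-.03+.071*np.sin(fw),-.093,.125+.071*np.cos(fw)))-o)
    return np.concatenate(r)
s=least_squares(f,[.45,.1,0,.012,.012,.13,0,0])
print(s.x,s.fun.reshape(-1,2))
x,y,a=s.x[:3];c,q=np.cos(a),np.sin(a)
for n,X,Y in[("clamp",-.03,.057),("axis",-.03,-.167),("grip@0",-.03+.05*np.sin(s.x[6]),-.167),("head_top",.017,-.05)]:print(n,x+c*X-q*Y,y+q*X+c*Y)
print([ray("top",A(136,299),z) for z in(.13,.135,.14)])
```

```text
[ 0.5643  0.0444 -0.1358  0.0234  0.011   0.1458 -0.0707  0.0118] [[ 0.3161 -0.4361]
 [-0.2202 -0.436 ]
 [ 0.1684  0.4633]
 [ 0.4704 -0.4147]
 [ 0.8427  0.0581]
 [ 0.1468  0.3321]
 [-0.1929 -0.0933]
 [-0.1238  0.0771]
 [-0.8478 -0.0956]
 [-0.6394  0.2345]
 [-0.3812  0.1538]
 [ 0.0389  0.3575]
 [ 0.2277 -0.3984]
 [ 0.8451 -0.0862]]
clamp 0.5422718067852471 0.10491509123836207
axis 0.5119498898850265 -0.11702314646640147
grip@0 0.5084526475122869 -0.11654534194878965
head_top 0.5743550749272126 -0.007462237014852491
[array([0.5445, 0.1068, 0.13  ]), array([0.5437, 0.106 , 0.135 ]), array([0.5429, 0.1053, 0.14  ])]
```

The fit is good: clamp axis at (0.542, 0.105), knob top at about 0.146, yaw -7.8°, and wheel angle about -0.07. Next I'll move above the knob.

Emit:
send_rows:
  rows: [0,0,0,0.308,0.603,0.02,0.0854,0,0,0,0.308,0.603,0.02,0.0854,0,0,0,0.308,0.603,0.02,0.0854,0,0,0,0.308,0.603,0.02,0.0854,0,0,0,0.308,0.603,0.02,0.0854,0,0,0,0.308,0.603,0.02,0.0854,0,0,0,0.308,0.603,0.02,0.07,0,0,0,0.308,0.603,0.02,0.07,0,0,0,0.308,0.603,0.02,0.07,0,0,0,0.308,0.603,0.02,0.07,0,0,0,0.308,0.603,0.02,0.07,0,0,0,0.308,0.603,0.02,0.07,0,0,0,0.308,0.603,0.02,0.07]

```text
clock: 1.72
ee_pos: [0.5414, 0.105, 0.2728]
orientation: [-3.142, 0.001, 0.439]
contact_force: [0.2, -0.1, -1.0]
opening: 0.0701
gripper_force: 0.0
```

```bash
cat > o.py <<'E'
from station import arm
o=arm.get_obs()
for k in("clock","q","ee_pos","orientation","contact_force","ft_torque","opening","gripper_force"):print(k,getattr(o[k],"round",lambda n:o[k])(4))
E
python3 o.py
```

```text
clock 1.725
q [ 1.9170e-01  1.0030e-01  2.2850e-01  1.7002e+00 -2.0000e-04  2.8939e+00]
ee_pos [0.5414 0.105  0.2728]
orientation [-3.1415e+00  1.2000e-03  4.3940e-01]
contact_force [ 0.2396 -0.1388 -0.9621]
ft_torque [-0.0649  0.0467 -0.0345]
opening 0.07012426907981098
gripper_force 0.0
```

Emit:
send_rows:
  rows: [0,0,100,0.001,0,-0.03,0.07,0,0,100,0.001,0,-0.06,0.07,0,0,100,0.001,0,-0.06,0.07,0,0,100,0.001,0,-0.06,0.07,0,0,100,0.001,0,-0.06,0.07,0,0,100,0.001,0,-0.06,0.07,0,0,100,0.001,0,-0.06,0.07,0,0,100,0.001,0,-0.06,0.07,0,0,100,0.001,0,-0.06,0.07,0,0,100,0.001,0,-0.06,0.07]

```text
clock: 2.98
ee_pos: [0.5422, 0.1035, 0.2137]
orientation: [3.141, 0.0, 2.186]
contact_force: [-0.2, 0.0, -0.5]
opening: 0.0698
gripper_force: 0.0
```

Emit:
send_rows:
  rows: [0,0,100,0,0,0,0.07,0,0,100,0,0,0,0.07,0,0,100,0,0,0,0.07,0,0,100,0,0,-0.01,0.07,0,0,100,0,0,-0.02,0.07,0,0,100,0,0,-0.03,0.07,0,0,100,0,0,-0.04,0.07,0,0,100,0,0,-0.05,0.07,0,0,100,0,0,-0.06,0.07,0,0,100,0,0,-0.067,0.07,0,0,100,0,0,-0.073,0.07,0,0,100,0,0,-0.073,0.07]

```text
clock: 4.47
ee_pos: [0.5423, 0.1043, 0.1401]
orientation: [3.141, -0.0, -2.356]
contact_force: [0.2, 0.7, 0.3]
opening: 0.0701
gripper_force: 0.0
```

```bash
python3 o.py; python3 -c "
from station import arm
import cv2
c=arm.capture('scene');cv2.imwrite('pics/s1.png',cv2.resize(c['color'][165:265,180:320,::-1],(784,560),interpolation=cv2.INTER_CUBIC))"
```

```text
clock 4.475
q [ 0.1901  0.0793 -0.0504  1.4414 -0.     -0.5953]
ee_pos [0.5423 0.1043 0.1401]
orientation [ 3.1414e+00 -3.0000e-04 -2.3562e+00]
contact_force [0.2202 0.7393 0.2747]
ft_torque [-0.0078 -0.0548  0.0254]
opening 0.07010799632135646
gripper_force 0.0
```

View pics/s1.png

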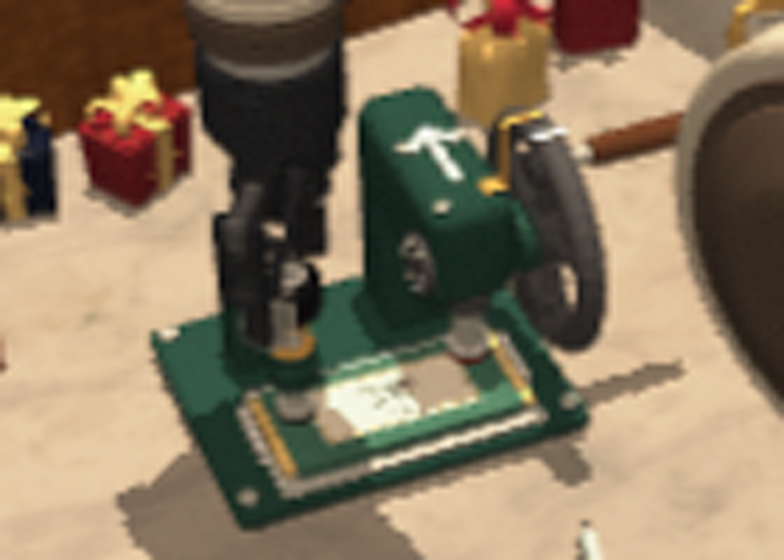

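The knob, at about (300,285), lies between the open fingers, and they are clear of the nut at (293,348). I'll close the gripper.

Emit:
send_rows:
  rows: [0,0,0,0,0,0,0.02,0,0,0,0,0,0,0.02,0,0,0,0,0,0,0.02,0,0,0,0,0,0,0.02,0,0,0,0,0,0,0.02]
  force: 50

```text
clock: 5.15
ee_pos: [0.5428, 0.1053, 0.1408]
orientation: [-3.141, 0.001, -2.354]
contact_force: [-2.0, 1.5, 5.8]
opening: 0.0341
gripper_force: 49.5
```

```bash
python3 o.py
```

```text
clock 5.15
q [ 1.9150e-01  7.9800e-02 -4.8800e-02  1.4416e+00  3.0000e-04 -5.9650e-01]
ee_pos [0.5428 0.1053 0.1408]
orientation [-3.1415e+00  7.0000e-04 -2.3536e+00]
contact_force [-2.0335  1.5217  5.7578]
ft_torque [0.2863 0.4159 0.0219]
opening 0.03408239315882041
gripper_force 49.53329265117645
```

Emit:
send_rows:
  rows: [0,0,-8,0,0,-0.0007,0.02,0,0,-16,0,0,-0.0013,0.02,0,0,-24,0,0,-0.002,0.02,0,0,-32,0,0,-0.0027,0.02,0,0,-40,0,0,-0.0033,0.02,0,0,-48,0,0,-0.004,0.02]

```text
clock: 5.9
ee_pos: [0.5429, 0.1047, 0.1367]
orientation: [-3.141, 0.001, 3.087]
contact_force: [-2.0, -2.3, 5.1]
opening: 0.0343
gripper_force: 49.5
```

```bash
python3 o.py
```

```text
clock 5.9
q [ 1.9110e-01  8.0400e-02 -5.5800e-02  1.4339e+00 -1.3000e-03  2.4570e-01]
ee_pos [0.5429 0.1047 0.1367]
orientation [-3.1405e+00  9.0000e-04  3.0869e+00]
contact_force [-2.0265 -2.3062  5.0541]
ft_torque [-0.6682  0.3328  0.1171]
opening 0.03431608119747283
gripper_force 49.51314389705658
```

Emit:
send_rows:
  rows: [0,0,-8,0,0,-0.0007,0.02,0,0,-16,0,0,-0.0013,0.02,0,0,-24,0,0,-0.002,0.02,0,0,-32,0,0,-0.0027,0.02,0,0,-32,0,0,-0.0027,0.02]

```text
clock: 6.52
ee_pos: [0.5426, 0.1043, 0.134]
orientation: [-3.14, 0.001, 2.53]
contact_force: [-1.7, -3.1, 6.3]
opening: 0.0345
gripper_force: 49.6
```

```bash
python3 o.py;python3 -c "
from station import arm
import cv2
c=arm.capture('scene');cv2.imwrite('pics/s2.png',cv2.resize(c['color'][165:265,180:320,::-1],(784,560),interpolation=cv2.INTER_CUBIC))"
```

```text
clock 6.525
q [ 0.1908  0.0807 -0.0608  1.4295 -0.0018  0.8019]
ee_pos [0.5426 0.1043 0.134 ]
orientation [-3.1402e+00  1.2000e-03  2.5305e+00]
contact_force [-1.6619 -3.143   6.2749]
ft_torque [-1.0495  0.7111 -0.1502]
opening 0.034501764125586414
gripper_force 49.62235629558563
```

View pics/s2.png

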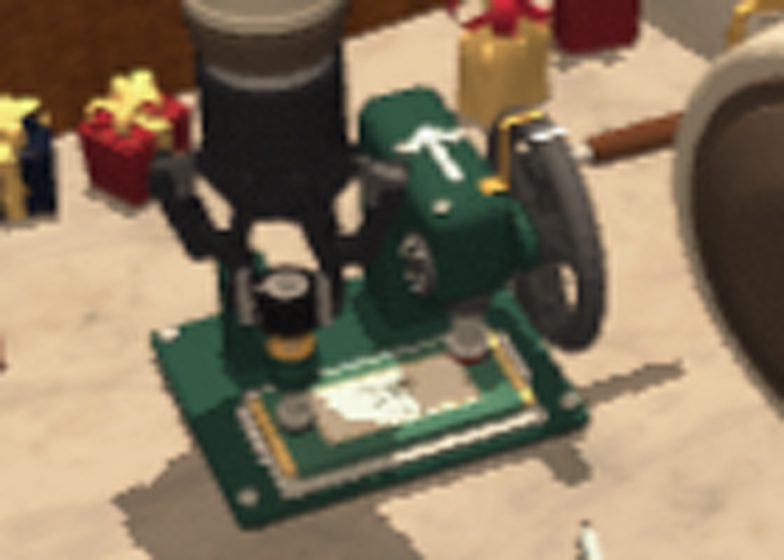

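The grip is holding and the knob and foot are sinking, about 1.4 rad turned so far. I'll continue in small steps and watch the joint-6 torque.

```bash
cat > t.py <<'E'
from station import arm
o=arm.get_obs();print(o["clock"],"j6 tau",o["joint_torque"][[0,4,5]].round(3),"ft",o["ft_torque"].round(3),"F",o["contact_force"].round(2),"yaw",o["orientation"][2].round(4),"p",o["ee_pos"].round(4))
E
python3 t.py
```

```text
6.575 j6 tau [2.013 1.119 0.119] ft [-1.069  0.718 -0.148] F [-2.87 -2.82  6.59] yaw 2.532 p [0.5426 0.1043 0.134 ]
```

Emit:
send_rows:
  rows: [0,0,-7,0,0,-0.0006,0.02,0,0,-14,0,0,-0.0012,0.02]

```text
clock: 6.82
ee_pos: [0.5424, 0.1042, 0.1328]
orientation: [-3.14, 0.001, 2.284]
contact_force: [-3.4, -4.8, 7.9]
opening: 0.0344
gripper_force: 49.8
```

```bash
python3 t.py
```

```text
6.825 j6 tau [ 1.983  1.207 -1.564] ft [-1.174  0.994  0.044] F [-3.45 -4.83  7.88] yaw 2.2844 p [0.5424 0.1042 0.1328]
```

Emit:
send_rows:
  rows: [0,0,-7,0,0,-0.0006,0.02]

```text
clock: 6.95
ee_pos: [0.5423, 0.1042, 0.1323]
orientation: [-3.14, 0.001, 2.162]
contact_force: [-3.7, -5.0, 8.6]
opening: 0.0346
gripper_force: 49.8
```

```bash
python3 t.py
```

```text
6.95 j6 tau [ 1.975  1.18  -1.539] ft [-1.165  1.141  0.063] F [-3.73 -5.04  8.58] yaw 2.1621 p [0.5423 0.1042 0.1323]
```

Emit:
send_rows:
  rows: [0,0,-7,0,0,-0.0006,0.02]

```text
clock: 7.08
ee_pos: [0.5423, 0.1042, 0.1317]
orientation: [-3.14, 0.002, 2.04]
contact_force: [-4.0, -5.6, 8.7]
opening: 0.0342
gripper_force: 49.8
```

```bash
python3 t.py
```

```text
7.075 j6 tau [ 1.924  1.127 -1.541] ft [-1.139  1.294  0.083] F [-3.96 -5.64  8.7 ] yaw 2.04 p [0.5423 0.1042 0.1317]
```

Emit:
send_rows:
  rows: [0,0,-6,0,0,-0.0005,0.02,0,0,-6,0,0,-0.0005,0.02,0,0,-6,0,0,-0.0005,0.02]

```text
clock: 7.45
ee_pos: [0.5421, 0.1042, 0.1311]
orientation: [-3.14, 0.001, 1.939]
contact_force: [-5.2, -5.1, 8.2]
opening: 0.0346
gripper_force: 49.8
```

```bash
python3 t.py
```

```text
7.45 j6 tau [ 2.05   1.049 -0.126] ft [-1.059  1.328 -0.126] F [-5.22 -5.1   8.22] yaw 1.939 p [0.5421 0.1042 0.1311]
```

Emit:
send_rows:
  rows: [0,0,-6,0,0,-0.0005,0.02,0,0,-6,0,0,-0.0005,0.02,0,0,-6,0,0,-0.0005,0.02]

```text
clock: 7.82
ee_pos: [0.5421, 0.1042, 0.1307]
orientation: [-3.14, 0.002, 1.834]
contact_force: [-5.0, -3.9, 8.2]
opening: 0.0346
gripper_force: 49.8
```

```bash
python3 t.py
```

```text
7.825 j6 tau [ 1.977  0.989 -0.122] ft [-1.05   1.41  -0.173] F [-5.05 -3.93  8.23] yaw 1.8342 p [0.5421 0.1042 0.1307]
```

Emit:
send_rows:
  rows: [0,0,-5,0,0,-0.0004,0.02,0,0,-10,0,0,-0.0008,0.02]

```text
clock: 8.07
ee_pos: [0.5421, 0.1043, 0.1305]
orientation: [-3.141, 0.002, 1.657]
contact_force: [-7.3, -4.5, 15.2]
opening: 0.0347
gripper_force: 50.4
```

```bash
python3 t.py
```

```text
8.075 j6 tau [ 1.494  0.872 -0.948] ft [-1.034  1.965  0.184] F [-7.33 -4.49 15.17] yaw 1.6575 p [0.5421 0.1043 0.1305]
```

Emit:
send_rows:
  rows: [0,0,-6,0,0,-0.0005,0.02]

```text
clock: 8.2
ee_pos: [0.5421, 0.1044, 0.1304]
orientation: [-3.142, 0.001, 1.552]
contact_force: [-8.5, -4.6, 18.1]
opening: 0.0345
gripper_force: 50.8
```

```bash
python3 t.py
```

```text
8.2 j6 tau [ 1.302  0.729 -1.281] ft [-1.018  2.306  0.21 ] F [-8.51 -4.55 18.09] yaw 1.5525 p [0.5421 0.1044 0.1304]
```

Emit:
send_rows:
  rows: [0,0,-6,0,0,-0.0005,0.02]

```text
clock: 8.32
ee_pos: [0.5421, 0.1045, 0.1304]
orientation: [3.141, 0.001, 1.448]
contact_force: [-9.6, -4.4, 21.1]
opening: 0.0345
gripper_force: 51.1
```

```bash
python3 t.py
```

```text
8.325 j6 tau [ 1.081  0.572 -1.17 ] ft [-0.89   2.602  0.203] F [-9.59 -4.42 21.08] yaw 1.4476 p [0.5421 0.1045 0.1304]
```

The torque has levelled off at 0.21 and the knob has stopped sinking while Fz rises, so the clutch is slipping, by at most about 0.35 rad. I'll stop here, release and rise straight up.

Emit:
send_rows:
  rows: [0,0,0,0,0,0.001,0.07,0,0,0,0,0,0.001,0.07,0,0,0,0,0,0.001,0.07,0,0,0,0,0,0.001,0.07,0,0,-0.7,0,0,0.02,0.07,0,0,-0.7,0,0,0.06,0.07,0,0,-0.7,0,0,0.1,0.07,0,0,-0.7,0,0,0.14,0.07,0,0,-0.7,0,0,0.14,0.07]

```text
clock: 9.45
ee_pos: [0.5436, 0.1053, 0.2731]
orientation: [3.135, -0.002, 1.438]
contact_force: [-0.6, -0.7, -1.1]
opening: 0.0698
gripper_force: 0.0
```

```bash
python3 t.py
```

```text
9.45 j6 tau [-0.     0.    -0.006] ft [-0.044 -0.004  0.041] F [-0.65 -0.7  -1.06] yaw 1.4385 p [0.5436 0.1053 0.2731]
```

Emit:
send_rows:
  rows: [0,0,0,-0.036,-0.05,0,0.06,0,0,0,-0.036,-0.11,0,0.06,0,0,0,-0.036,-0.17,0,0.06,0,0,0,-0.036,-0.227,0,0.06,0,0,0,-0.036,-0.227,0,0.06,0,0,0,-0.036,-0.227,0,0.06]

```text
clock: 10.2
ee_pos: [0.5065, -0.1218, 0.2683]
orientation: [-3.141, -0.0, 1.438]
contact_force: [-0.5, -0.4, 0.3]
opening: 0.0598
gripper_force: 0.0
```

```bash
python3 t.py; python3 -c "
from station import arm
import cv2
import numpy as np
c=arm.capture('scene')['color'][165:265,180:320,::-1]
d=arm.capture('top')['color'][155:255,195:330,::-1]
cv2.imwrite('pics/s3.png',np.hstack([cv2.resize(c,(400,286),interpolation=cv2.INTER_CUBIC),cv2.resize(d,(386,286),interpolation=cv2.INTER_CUBIC)]))"
```

```text
10.2 j6 tau [-1.651 -0.066 -0.046] ft [ 0.052 -0.045 -0.074] F [-0.46 -0.38  0.3 ] yaw 1.4379 p [ 0.5065 -0.1218  0.2683]
```

View pics/s3.png

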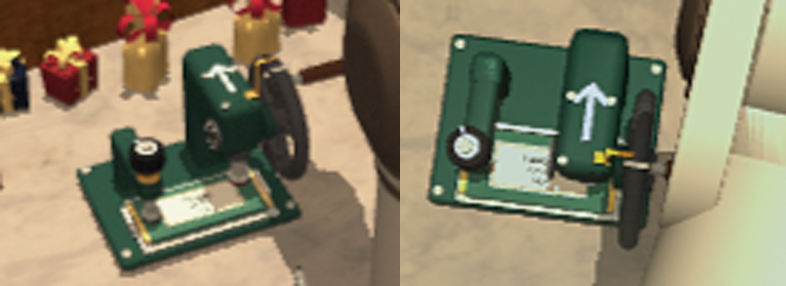

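The clamp is down, with the knob at (149,155) sitting just above the nut, and the wheel mark is still near the pointer. I'll go down onto the handle.

Emit:
send_rows:
  rows: [0,0,0,0.001,0,-0.03,0.06,0,0,0,0.001,0,-0.055,0.06,0,0,0,0.001,0,-0.075,0.06,0,0,0,0.001,0,-0.09,0.06,0,0,0,0.001,0,-0.09,0.06,0,0,0,0.001,0,-0.09,0.01,0,0,0,0.001,0,-0.09,0.01,0,0,0,0.001,0,-0.09,0.01,0,0,0,0.001,0,-0.09,0.01,0,0,0,0.001,0,-0.09,0.01,0,0,0,0.001,0,-0.09,0.01]
  force: 40

```text
clock: 11.68
ee_pos: [0.508, -0.122, 0.179]
orientation: [3.14, 0.0, 1.439]
contact_force: [0.1, 0.1, 4.7]
opening: 0.0172
gripper_force: 39.2
```

```bash
python3 t.py
```

```text
11.675 j6 tau [-0.058 -0.123 -0.11 ] ft [ 0.111 -0.116 -0.143] F [0.13 0.11 4.65] yaw 1.4388 p [ 0.508 -0.122  0.179]
```

```bash
cat > w.py <<'E'
import numpy as np,sys
a,b,n=map(float,sys.argv[1:4]);n=int(n);r=.05;yaw=-.1358
u=np.linspace(0,1,n+1)[1:]
if len(sys.argv)>4:u=np.sin(u*np.pi/2) # ease out
t=np.radians(a+(b-a)*u);a=np.radians(a)
X=r*(np.sin(t)-np.sin(a));Z=r*(np.cos(t)-np.cos(a))
print(", ".join(f"0, 0, 0, {x*np.cos(yaw):.4f}, {x*np.sin(yaw):.4f}, {z:.4f}, 0.01" for x,z in zip(X,Z)))
E
python3 w.py -4 90 9; python3 w.py 90 270 18; python3 w.py 270 360 14 e
```

```text
0, 0, 0, 0.0090, -0.0012, -0.0002, 0.01, 0, 0, 0, 0.0178, -0.0024, -0.0020, 0.01, 0, 0, 0, 0.0262, -0.0036, -0.0055, 0.01, 0, 0, 0, 0.0338, -0.0046, -0.0104, 0.01, 0, 0, 0, 0.0404, -0.0055, -0.0166, 0.01, 0, 0, 0, 0.0458, -0.0063, -0.0239, 0.01, 0, 0, 0, 0.0497, -0.0068, -0.0321, 0.01, 0, 0, 0, 0.0522, -0.0071, -0.0408, 0.01, 0, 0, 0, 0.0530, -0.0072, -0.0499, 0.01
0, 0, 0, -0.0008, 0.0001, -0.0087, 0.01, 0, 0, 0, -0.0030, 0.0004, -0.0171, 0.01, 0, 0, 0, -0.0066, 0.0009, -0.0250, 0.01, 0, 0, 0, -0.0116, 0.0016, -0.0321, 0.01, 0, 0, 0, -0.0177, 0.0024, -0.0383, 0.01, 0, 0, 0, -0.0248, 0.0034, -0.0433, 0.01, 0, 0, 0, -0.0326, 0.0045, -0.0470, 0.01, 0, 0, 0, -0.0409, 0.0056, -0.0492, 0.01, 0, 0, 0, -0.0495, 0.0068, -0.0500, 0.01, 0, 0, 0, -0.0581, 0.0079, -0.0492, 0.01, 0, 0, 0, -0.0665, 0.0091, -0.0470, 0.01, 0, 0, 0, -0.0743, 0.0102, -0.0433, 0.01, 0, 0, 0, -0.0814, 0.0111, -0.0383, 0.01, 0, 0, 0, -0.0875, 0.0120, -0.0321, 0.01, 0, 0, 0, -0.0924, 0.0126, -0.0250, 0.01, 0, 0, 0, -0.0961, 0.0131, -0.0171, 0.01, 0, 0, 0, -0.0983, 0.0134, -0.0087, 0.01, 0, 0, 0, -0.0991, 0.0135, -0.0000, 0.01
0, 0, 0, 0.0008, -0.0001, 0.0087, 0.01, 0, 0, 0, 0.0030, -0.0004, 0.0171, 0.01, 0, 0, 0, 0.0065, -0.0009, 0.0248, 0.01, 0, 0, 0, 0.0111, -0.0015, 0.0315, 0.01, 0, 0, 0, 0.0163, -0.0022, 0.0371, 0.01, 0, 0, 0, 0.0219, -0.0030, 0.0415, 0.01, 0, 0, 0, 0.0275, -0.0038, 0.0448, 0.01, 0, 0, 0, 0.0329, -0.0045, 0.0471, 0.01, 0, 0, 0, 0.0377, -0.0052, 0.0486, 0.01, 0, 0, 0, 0.0419, -0.0057, 0.0494, 0.01, 0, 0, 0, 0.0452, -0.0062, 0.0498, 0.01, 0, 0, 0, 0.0476, -0.0065, 0.0500, 0.01, 0, 0, 0, 0.0491, -0.0067, 0.0500, 0.01, 0, 0, 0, 0.0495, -0.0068, 0.0500, 0.01
```

Emit:
send_rows:
  rows: [0,0,0,0.009,-0.0012,-0.0002,0.01,0,0,0,0.0178,-0.0024,-0.002,0.01,0,0,0,0.0262,-0.0036,-0.0055,0.01,0,0,0,0.0338,-0.0046,-0.0104,0.01,0,0,0,0.0404,-0.0055,-0.0166,0.01,0,0,0,0.0458,-0.0063,-0.0239,0.01,0,0,0,0.0497,-0.0068,-0.0321,0.01,0,0,0,0.0522,-0.0071,-0.0408,0.01,0,0,0,0.053,-0.0072,-0.0499,0.01,0,0,0,0.053,-0.0072,-0.0499,0.01]

```text
clock: 12.92
ee_pos: [0.56, -0.129, 0.1271]
orientation: [-3.139, -0.0, 1.439]
contact_force: [-1.1, -0.8, -1.7]
opening: 0.0172
gripper_force: 39.3
```

```bash
python3 t.py
```

```text
12.925 j6 tau [ 0.738  0.332 -0.023] ft [-0.133  0.299  0.002] F [-1.11 -0.82 -1.68] yaw 1.4388 p [ 0.56   -0.129   0.1271]
```

Emit:
send_rows:
  rows: [0,0,0,-0.0008,0.0001,-0.0087,0.01,0,0,0,-0.003,0.0004,-0.0171,0.01,0,0,0,-0.0066,0.0009,-0.025,0.01,0,0,0,-0.0116,0.0016,-0.0321,0.01,0,0,0,-0.0177,0.0024,-0.0383,0.01,0,0,0,-0.0248,0.0034,-0.0433,0.01,0,0,0,-0.0326,0.0045,-0.047,0.01,0,0,0,-0.0409,0.0056,-0.0492,0.01,0,0,0,-0.0495,0.0068,-0.05,0.01]

```text
clock: 14.05
ee_pos: [0.5114, -0.1224, 0.079]
orientation: [3.14, 0.0, 1.439]
contact_force: [0.7, -1.4, 5.9]
opening: 0.0174
gripper_force: 40.1
```

```bash
python3 t.py; python3 w.py 180 270 9
```

```text
14.05 j6 tau [ 0.888  0.295 -0.098] ft [-0.185 -0.141 -0.149] F [ 0.71 -1.42  5.89] yaw 1.4388 p [ 0.5114 -0.1224  0.079 ]
0, 0, 0, -0.0086, 0.0012, 0.0008, 0.01, 0, 0, 0, -0.0169, 0.0023, 0.0030, 0.01, 0, 0, 0, -0.0248, 0.0034, 0.0067, 0.01, 0, 0, 0, -0.0318, 0.0044, 0.0117, 0.01, 0, 0, 0, -0.0379, 0.0052, 0.0179, 0.01, 0, 0, 0, -0.0429, 0.0059, 0.0250, 0.01, 0, 0, 0, -0.0466, 0.0064, 0.0329, 0.01, 0, 0, 0, -0.0488, 0.0067, 0.0413, 0.01, 0, 0, 0, -0.0495, 0.0068, 0.0500, 0.01
```

The forces are small and the stroke is at bottom. I'll go on up.

Emit:
send_rows:
  rows: [0,0,0,-0.0086,0.0012,0.0008,0.01,0,0,0,-0.0169,0.0023,0.003,0.01,0,0,0,-0.0248,0.0034,0.0067,0.01,0,0,0,-0.0318,0.0044,0.0117,0.01,0,0,0,-0.0379,0.0052,0.0179,0.01,0,0,0,-0.0429,0.0059,0.025,0.01,0,0,0,-0.0466,0.0064,0.0329,0.01,0,0,0,-0.0488,0.0067,0.0413,0.01,0,0,0,-0.0495,0.0068,0.05,0.01,0,0,0,-0.0495,0.0068,0.05,0.01]

```text
clock: 15.3
ee_pos: [0.4611, -0.1155, 0.1292]
orientation: [-3.141, 0.0, 1.439]
contact_force: [-4.5, -5.0, 0.6]
opening: 0.0169
gripper_force: 39.7
```

Emit:
send_rows:
  rows: [0,0,0,0.0008,-0.0001,0.0087,0.01,0,0,0,0.003,-0.0004,0.0171,0.01,0,0,0,0.0065,-0.0009,0.0248,0.01,0,0,0,0.0111,-0.0015,0.0315,0.01,0,0,0,0.0163,-0.0022,0.0371,0.01,0,0,0,0.0219,-0.003,0.0415,0.01,0,0,0,0.0275,-0.0038,0.0448,0.01,0,0,0,0.0329,-0.0045,0.0471,0.01,0,0,0,0.0377,-0.0052,0.0486,0.01,0,0,0,0.0419,-0.0057,0.0494,0.01,0,0,0,0.0452,-0.0062,0.0498,0.01,0,0,0,0.0476,-0.0065,0.05,0.01,0,0,0,0.0495,-0.0068,0.05,0.01,0,0,0,0.0495,-0.0068,0.05,0.01,0,0,0,0.0495,-0.0068,0.05,0.01]

```text
clock: 17.18
ee_pos: [0.5117, -0.1224, 0.1791]
orientation: [3.14, 0.0, 1.439]
contact_force: [0.9, -5.5, 6.1]
opening: 0.0169
gripper_force: 40.3
```

```bash
python3 t.py; python3 -c "
from station import arm
import cv2
import numpy as np
c=arm.capture('scene')['color'][178:218,255:305,::-1]
d=arm.capture('top')['color'][190:240,255:305,::-1]
cv2.imwrite('pics/s4.png',np.hstack([cv2.resize(c,(400,320),interpolation=cv2.INTER_CUBIC),cv2.resize(d,(320,320),interpolation=cv2.INTER_CUBIC)]))"
```

```text
17.175 j6 tau [ 2.332  1.083 -0.126] ft [-0.786 -0.095 -0.144] F [ 0.91 -5.49  6.13] yaw 1.4388 p [ 0.5117 -0.1224  0.1791]
```

View pics/s4.png

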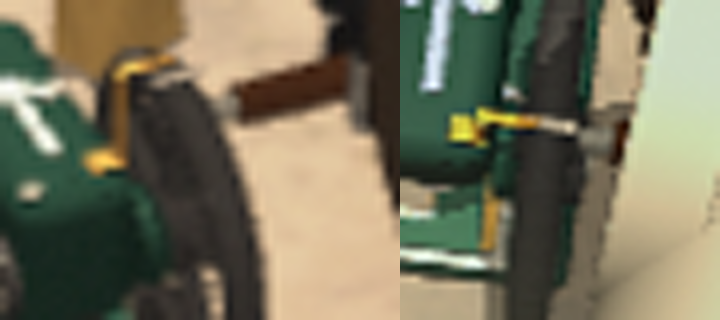

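The mark, at (566,127) in the top view, lines up with the pointer (tip at (545,123)) to within about 0.02 rad. I'll let go and rise.

Emit:
send_rows:
  rows: [0,0,0,0,0,0,0.01,0,0,0,0,0,0,0.03,0,0,0,0,0,0,0.06,0,0,0,0,0,0,0.06,0,0,0,0,0,0,0.06,0,0,0,0,0,0.01,0.06,0,0,0,0,0,0.04,0.06,0,0,0,0,0,0.08,0.06,0,0,0,0,-0.05,0.1,0.06,0,0,0,0,-0.1,0.1,0.06,0,0,0,-0.05,-0.15,0.1,0.06,0,0,0,-0.1,-0.2,0.1,0.06,0,0,0,-0.15,-0.25,0.1,0.06,0,0,0,-0.2,-0.3,0.1,0.06,0,0,0,-0.2,-0.3,0.1,0.06,0,0,0,-0.2,-0.3,0.1,0.06]

```text
clock: 19.27
ee_pos: [0.3095, -0.4237, 0.2791]
orientation: [3.141, 0.001, 1.435]
contact_force: [-0.2, -0.0, 0.1]
opening: 0.0602
gripper_force: 0.0
```

```bash
python3 t.py; python3 -c "
from station import arm
import cv2
import numpy as np
c=arm.capture('scene')['color'][170:265,195:320,::-1]
d=arm.capture('top')['color'][155:255,195:330,::-1]
cv2.imwrite('pics/s5.png',np.hstack([cv2.resize(c,(395,300),interpolation=cv2.INTER_CUBIC),cv2.resize(d,(405,300),interpolation=cv2.INTER_CUBIC)]))"
```

```text
19.275 j6 tau [-2.069 -0.196 -0.449] ft [-0.023 -0.021  0.025] F [-0.16 -0.02  0.12] yaw 1.4354 p [ 0.3095 -0.4237  0.2791]
```

View pics/s5.png

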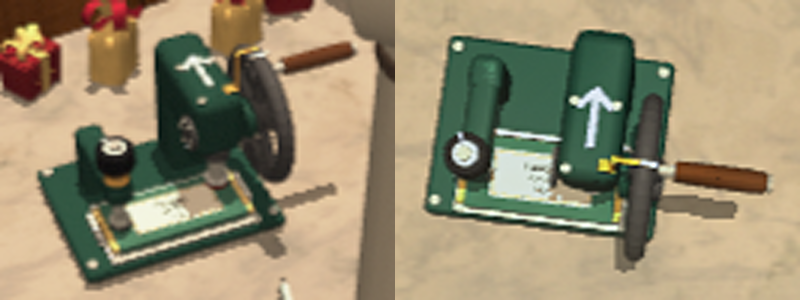

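The mark at (647,163) is under the pointer, the ram is up, the knob is down at (117,153), and the bar is still in place. I'll hand the job in.

```bash
python3 -c "
from station import arm
print(arm.job_done())"
```

```text
the job is handed in; nothing more can be done
None
```

The job is handed in: I screwed the clamp down and stopped at the first clutch slip (about 0.3 rad, estimated from wrist torque and knob height), then turned the flywheel one revolution, leaving it at rest with its white mark under the pointer and the bar in place, at about 19 s of the 72 s limit.

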